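Clamp a donated telescoping pointer and hold it drawn to the length mark

ROBOT

A 6-joint arm with a two-finger parallel gripper is mounted at the origin on the work surface. World frame = base frame: x ahead of the robot, y to its left, z up, the work surface at z = 0. Lengths are in m, angles in rad, forces in N, time in s.
With the tool pointing down it reaches from about 0.4 to 0.825 m from the base axis. Payload 7 kg.
Tool frame: the origin (TCP) lies at the very end of the fingers, on their centre line; the grasp point (between the pads) lies 19 mm behind it; x points along the fingers, y is the direction in which the jaws open and shut, and the axes are right-handed (so a half turn about x gives the same grasp; the last joint's range is limited). The gripper opens to 88 mm and grips with 3 to 60 N. Pads are 19 mm wide; open, the fingers measure 130 mm over their backs; the gripper's body (78 mm by 193 mm) begins 47 mm behind the grasp point.
Start: joints at [-0.898, 0.359, 0.012, 0, -1.224, -0.288], TCP at [0.253, -0.626, 0.227] pointing down, gripper open.
Joint ranges: [-3.07, 3.07], [-1.43, 2.12], [-1.02, 1.25], [-3.03, 1.67], [-3.05, -0], [-3.03, 3.03]. Speed limits (rad/s): [2.39, 2.39, 3.01, 3.14, 3.14, 3.14].

INTERFACE

Orientations are given as [roll, pitch, yaw] about the fixed x, y, z axes, in that order (R = Rz(yaw) Ry(pitch) Rx(roll)).
In Python, from station import arm gives the robot as it stands.
- The arm moves only by the shell command python3 -m inch 'ROWS' [OPENING] [FORCE]. ROWS is text: rows parted by semicolons, each of 6 numbers parted by spaces: the shift along the world's x, y, z in units of 30 mm (1.0 is 30 mm), then the turn, a rotation vector about the world's x, y, z in units of 5 degrees (1.0 is 5 degrees). In form: dx dy dz wx wy wz; .... A call has 1 to 12 rows; each row shifts and turns the commanded pose from where the row before left it; what a row does not reach is not made up. A row lasts 1/8 s, in which the tool goes at most 62.5 mm and 10.7 degrees, less where a joint would pass 70% of its speed; a pose out of reach is approached as far as the arm can. A call is refused whole if a number of a shift passes 1 or a number of a turn 1, either way. A call with a gripper value outside its range is refused whole. OPENING is the opening, from 0 (shut) to 1 (fully open), set as the call begins (- or left out, the last holds). The fingers move at their own pace and stop on an object; FORCE is the grip in N (left out, the last holds). Time passes only in rows, so rows that do not move let the fingers close. It gives the time, the measured TCP pose, the force and the opening at its end, in the units of the state.
- arm.get_state(): the state, without advancing time (a new reading comes with each control period).
- arm.grab_frame(name): name is "side" or "top"; returns a dict with "frame" (400x640x3 uint8, red, green, blue), "range_z" (400x640 float32, m along the optical axis (not along the pixel's ray), 0 where there is no reading), "mtx" (3x3 intrinsics, pixels), "pose" (4x4, takes a point from camera to world coordinates). Camera axes: x right, y up, looking along -z (the intrinsics and any distortion apply to the point x, -y, -z); pixel columns grow to the right and rows downward; lengths in m; the calibration is good to about 2 mm. A picture is of the moment at which its call begins.
- arm.job_done(): hands the job in, once; it reports no verdict.
Trained networks look in a picture, given as the dict that the camera call returned (one of the last four; its "shot" number tells which), for a name from the list of things; names that differ only in an ending like _2 or _b are one class to them, and where a whole thing is asked for, a point or a joint stands for the part that bears it (a point fixed in the world has none). Each returns a list of dicts, best first, with "confidence" (0 to 1); they miss things now and then, are a little off and sometimes report something else, mostly with a low value. They report only what shows in the picture. A call takes as long as a camera call.
- arm.search_frame(picture, target): "extent" ([centre column, centre row, width, height] as shares, 0 to 1, of the picture: columns of its width, rows of its height, round what is visible of it).
- arm.masks_of(picture, target): "mask" (400x640 bool, what is visible of it) and "extent" ([centre column, centre row, width, height] as shares, 0 to 1, of the picture: columns of its width, rows of its height, round what is visible of it).
- arm.place_of(picture, target): "position" ([column, row] as shares, 0 to 1, of the picture: columns of its width, rows of its height: a listed point, or the origin of a listed thing).
The state is a dict: "t": time; "q": joint angles; "qd": joint speeds; "joint_efforts": joint torques, N m; "eef_pos": TCP position; "ee_rot": TCP orientation; "force": force on the tool from outside, world axes, zero at the start; "moment": the same for the moment, N m; "width": finger opening in m.
Only numpy, scipy, OpenCV 4.12 (cv2) and the standard library are available. Lean on these libraries where they do the work, as an engineer would, in place of code of your own. Each camera call takes 0.05 s, during which the arm holds its last target. There are 200 camera calls.

TASK

A donated telescoping pointer lies in the test cradle on the pricing counter: first swing the cradle's open hold-down clamp fully down over its tube. Then pull the pointer's sprung rod out by its wooden handle until the round disc at the handle's end is right above the raised mark bar that crosses the board, and finish while still holding it there, since the inner spring would draw it back. Keep the pointer in its cradle and leave everything else on the counter where it is.

Things in the scene. Friction and masses are not known exactly. Their poses are not given: they have to be found in the camera images.
- bench: Fixed test cradle: plywood board 140 (x) by 420 (y) by 12 mm with two aluminium saddles (60 mm wide, 79 high, at y = 0 and 100 mm) carrying the pointer's tube. Origin: table top under the tube axis at the front saddle; the board spans y = -260 to 160 mm. y is parallel to the tube, the rod comes out towards -y, z up. Hinge posts at x 45, y 24 and 76 mm, 100 high. Place and yaw vary.
- clamp (a joint): Hold-down clamp: flat steel strap 100 x 36 x 8 mm, hinged at the bench's +x side about bench y. 0 = fully down, level across the tube; starts raised 0.8 to 1.2 rad, sloping up from the hinge towards bench -x. It stays where left (hinge friction 0.12 N m; a push of 3 to 6 N moves it): push it down from above or lead it by its bar.
- clamp_hinge (a point): Centre of the clamp's hinge axis (at x 45, y 50, z 90.5 mm in the bench frame), in mid-thickness of the strap.
- clamp_bar (a point): Centre of the black crossbar (diameter 16 mm, 56 mm long, parallel to bench y) at the free end of the strap, 104 mm from the hinge axis.
- pointer: The pointer's tube (loose, about 0.35 kg, lying in the saddles): steel, diameter 30, 180 mm long, level along bench y; two black collars (diameter 40) bear on the saddles' inner faces, so it cannot slide along. Origin on the axis at the tube's mouth, 70 mm above the table; the tube runs from there to +y. Its y axis is along the tube; it may roll about it.
- tube_seat (a point): Point fixed on the bench where the tube's mouth lies when the pointer is properly in the cradle (on the axis, 30 mm to the -y side of the bench origin, 70 mm up).
- rod: Sliding rod with handle, on the tube's axis. Origin at the tube's mouth when home and moves out with the rod: its distance from pointer is the draw (0 to 130 mm). Steel rod diameter 12; round wooden handle diameter 24, 45 mm long, starting 20 mm from the mouth when home, ending in a disc. The inner spring pulls it in: 4.4 N at home plus 0.8 N per 10 mm.
- rod_grip (a point): Middle of the wooden handle, on its axis, 42.5 mm from the tube's mouth when home, 70 mm above the table. Grip across it here from above, fingers closing along bench x; free all round (50 mm to the board below).
- rod_disc (a point): Centre of the wooden end disc (diameter 36 mm, 6 mm thick), on the rod's axis, 25.5 mm farther out than rod_grip.
- mark_line (a point): Middle of the top of the mark bar: a plain raised aluminium bar lying across the board under the rod's path, 130 mm along bench x, 10 mm wide along bench y, its top 28 mm above the table, axes parallel to the bench's. Where along the board it sits varies: 60 to 105 mm beyond the disc's place at home.
- coffee_tin: bystander: red tin, diameter 100, 140 mm high; origin at its underside
- small_tin: bystander: green tin, diameter 68, 100 mm high, beside the bench on its +x side; origin at its underside
- book: bystander: a lying hardback, 150 x 210 x 35 mm; origin at its underside
- candy_tin: bystander: flat brass tin 120 x 90 x 40 mm on the bench's -x side; origin at its underside
- mug: bystander: white mug, diameter 80, 90 mm high; origin at its underside
- tape_roll: bystander: lying tape roll, diameter 90, 24 mm high, on the bench's -x side; origin at its underside
- brass_bell: bystander: brass hand bell, diameter 66, 88 mm high, on the bench's +x side; origin at its underside

How it is judged:
By the outcome, as a careful person would: the job done as asked, in the order asked, and still so for the second after the job is handed in, while the arm keeps its last pose, push and grip.
It also fails if it takes over 43 s, if anything falls off the work surface, if the arm or the gripper's body presses on something with over 40 N, if the wrist force passes 120 N, or if a joint passes its speed limit or range.

## Working session

There is one attempt and no reset: what is moved stays moved. The work goes in short steps, Python scripts to look and compute and a shell command to move; the robot and the scene stay as the last step left them, time stands still between calls to the robot, and variables do not carry over. Pictures are saved under pics/ and viewed, about 8 in all and at most 12, crops included, and the job is handed in when it is done.

```bash
mkdir -p pics; cat > h.py <<'E'
from station import arm
import numpy as np, cv2
def save(p,n): cv2.imwrite('pics/'+n, cv2.cvtColor(p['frame'],cv2.COLOR_RGB2BGR))
def ray(p,uv):
    K=p['mtx'];T=np.array(p['pose']);x=(uv[0]-K[0][2])/K[0][0];y=(uv[1]-K[1][2])/K[1][1]
    return T[:3,3],T[:3,:3]@np.array([x,-y,-1.])
def at_z(p,uv,z):
    o,d=ray(p,uv);return o+d*(z-o[2])/d[2]
def depth(p,uv):
    o,d=ray(p,uv);c,r=int(round(uv[0])),int(round(uv[1]));w=p['range_z'][max(r-1,0):r+2,max(c-1,0):c+2];w=w[w>0]
    return o+d*np.median(w) if w.size else None
def cloud(p,m=None):
    K=p['mtx'];T=np.array(p['pose']);z=p['range_z'];r,c=np.nonzero((z>0) if m is None else ((z>0)&m));d=z[r,c]
    P=np.c_[(c-K[0][2])/K[0][0]*d,-(r-K[1][2])/K[1][1]*d,-d];return P@T[:3,:3].T+T[:3,3]
def pt(p,n):
    r=arm.place_of(p,n)
    return [(np.array(a['position'])*[640,400],a['confidence']) for a in r[:2]]
E
cat > m.py <<'E'
from h import *
np.set_printoptions(precision=4,suppress=True)
Z=dict(clamp_hinge=.0905,tube_seat=.07,rod_grip=.07,rod_disc=.07,mark_line=.028,pointer=.07,bench=0,clamp_bar=None)
ims=[]
for c in('side','top'):
    p=arm.grab_frame(c);save(p,c+'0.png');ims.append(p['frame'])
    print(c,np.array(p['pose'])[:3,3],p['mtx'][0][0])
    for n,z in Z.items():
        for uv,cf in pt(p,n): print(n,uv,round(cf,2),'z-plane',at_z(p,uv,z) if z is not None else '','depth',depth(p,uv))
    for n in['coffee_tin','small_tin','book','candy_tin','mug','tape_roll','brass_bell']:
        for uv,cf in pt(p,n)[:1]: print(n,round(cf,2),at_z(p,uv,0)[:2])
s=arm.get_state();print(s['eef_pos'],s['ee_rot'],s['t'],s['width'])
E
python3 m.py
```

```text
side [-0.0295  0.7291  1.0279] 483.22915351659043
clamp_hinge [255.168 219.4  ] 0.77 z-plane [0.6167 0.1688 0.0905] depth [0.6027 0.181  0.1109]
tube_seat [282.496 206.2  ] 0.86 z-plane [0.6039 0.0762 0.07  ] depth [0.5955 0.0848 0.0826]
rod_grip [290.176 196.68 ] 0.71 z-plane [0.6103 0.0356 0.07  ] depth [0.6021 0.0445 0.0823]
rod_grip [331.52 246.32] 0.22 z-plane [0.4148 0.1081 0.07  ] depth [0.4468 0.0633 0.0008]
rod_disc [292.672 193.   ] 0.65 z-plane [0.6139 0.0203 0.07  ] depth [0.6063 0.0287 0.0813]
mark_line [302.4  185.68] 0.49 z-plane [ 0.6385 -0.0517  0.028 ] depth [ 0.6386 -0.0519  0.0278]
pointer [283.392 206.   ] 0.88 z-plane [0.6024 0.0741 0.07  ] depth [0.5938 0.083  0.083 ]
pointer [278.976 229.6  ] 0.46 z-plane [0.5569 0.1456 0.07  ] depth [0.588  0.1148 0.0193]
bench [278.592 231.8  ] 0.61 z-plane [0.5954 0.1097 0.    ] depth [0.5878 0.1172 0.0125]
bench [289.088 196.2  ] 0.15 z-plane [ 0.6609 -0.0147  0.    ] depth [0.607  0.0435 0.0803]
clamp_bar [274.496 201.6  ] 0.48 z-plane  depth [0.5571 0.1507 0.1794]
clamp_bar [302.4  187.92] 0.46 z-plane  depth [ 0.6336 -0
[... 853 characters left out ...]
] 0.55 z-plane [ 0.6161 -0.0621  0.028 ] depth [ 0.6195 -0.0631  0.0132]
pointer [287.872 189.68 ] 0.56 z-plane [0.5976 0.0755 0.07  ] depth [0.5964 0.0752 0.0757]
pointer [241.728 157.88 ] 0.47 z-plane [0.7032 0.2218 0.07  ] depth [0.6971 0.2183 0.0892]
bench [277.632 194.4  ] 0.92 z-plane [0.5975 0.1131 0.    ] depth [0.5807 0.1067 0.0809]
clamp_bar [257.728 193.92 ] 0.52 z-plane  depth [0.5618 0.1545 0.182 ]
coffee_tin 0.65 [0.4879 0.416 ]
small_tin 0.9 [0.7192 0.2372]
book 0.95 [ 0.6443 -0.4589]
candy_tin 0.81 [0.3878 0.2046]
mug 0.95 [ 0.3986 -0.3402]
tape_roll 0.88 [0.4551 0.0671]
brass_bell 0.56 [0.7497 0.0638]
[ 0.2534 -0.6256  0.2266] [-0.4593  1.5708 -0.0745] 1.6 0.0874132437748798
```

```bash
python3 - <<'E'
import cv2
a=cv2.imread('pics/side0.png')[130:290,200:400];b=cv2.imread('pics/top0.png')[110:270,200:400]
cv2.imwrite('pics/c0.png',cv2.resize(cv2.vconcat([a,b]),None,fx=1.875,fy=1.875) if 0 else cv2.hconcat([cv2.resize(a,(400,320)),cv2.resize(b,(400,320))]))
E
python3 - <<'E'
from h import *
np.set_printoptions(precision=4,suppress=True)
# fit axis: top-of-cylinder points from both cams; plus bar/board
for c in('side','top'):
    p=arm.grab_frame(c);P=cloud(p)
    near=P[(abs(P[:,0]-.61)<.1)&(P[:,1]<.1)&(P[:,1]>-.15)]
    h=near[(near[:,2]>.06)&(near[:,2]<.1)&(near[:,1]<.075)]
    print(c,len(h)); 
    u=np.array([.25,-.97]);
    for lo in np.arange(-.02,.075,.01):
        s=h[(h[:,1]>=lo)&(h[:,1]<lo+.01)]
        if len(s):print(round(lo,3),len(s),s[:,0].min(),s[:,0].max(),s[s[:,2]>s[:,2].max()-.006].mean(0),s[:,2].max())
    b=near[(near[:,2]>.024)&(near[:,2]<.034)&(near[:,1]<0)]
    if len(b)>5:
        print('bar',len(b),b.mean(0),cv2.minAreaRect(b[:,:2].astype('f4')*1000))
    B=P[(abs(P[:,2]-.012)<.005)&(abs(P[:,0]-.61)<.2)&(P[:,1]<.35)&(P[:,1]>-.3)]
    print('board',len(B),cv2.minAreaRect(B[:,:2].astype('f4')*1000))
E
```

```text
side 192
0.0 4 0.5963670900135896 0.6027630963702607 [0.6028 0.0095 0.0838] 0.08378512443685449
0.01 53 0.5946317127056173 0.6292359239880922 [0.6097 0.0148 0.0862] 0.08964226816748366
0.02 26 0.5982977209231707 0.625283815621053 [0.6077 0.0206 0.0896] 0.08959793464169563
0.03 28 0.5953540724878377 0.6182822521898583 [0.6054 0.0352 0.0813] 0.08477086443053494
0.04 22 0.5926560888748849 0.6150085615395661 [0.603  0.0459 0.0807] 0.08404627794331399
0.05 30 0.5910933916873617 0.6136260377329189 [0.6009 0.0545 0.0811] 0.08394695671383001
0.06 25 0.594652596832815 0.6113237676327565 [0.6038 0.0615 0.0808] 0.08286164802958518
0.07 4 0.5946174449331459 0.5984993718261041 [0.5966 0.0716 0.0755] 0.07912049078287997
bar 129 [ 0.6244 -0.0484  0.0274] ((625.6600952148438, -48.23761749267578), (131.5354461669922, 14.692049026489258), 12.725454330444336)
board 4360 ((609.6694946289062, 27.080780029296875), (398.9494934082031, 643.357666015625), 0.19360442459583282)
top 150
0.0 4 0.5960729120623509 0.601485016560949 [0.6002 0.0092 0.0859] 0.08730103023687241
0.01 27 0.5949779098708328 0.6250214495508788 [0.6132 0.0144 0.0865] 0.08920471172382016
0.02 24 0.5981247923004233 0.6205805279825127 [0.6088 0.0251 0.0821] 0.08542896658052235
0.03 23 0.595379138019256 0.6166624022046584 [0.6086 0.0342 0.0823] 0.08543375247213225
0.04 30 0.5920409697579039 0.6165771994822354 [0.6044 0.0444 0.0826] 0.08649237355564887
0.05 22 0.5924762522379556 0.6145297514282035 [0.603  0.0556 0.0816] 0.0842998679239435
0.06 14 0.5959999376079449 0.6102771948427079 [0.6027 0.065  0.0763] 0.08009701576534445
0.07 6 0.5959831132527162 0.6052388562141966 [0.5991 0.0726 0.0779] 0.08068484190840497
bar 118 [ 0.6266 -0.049   0.0285] ((626.5390625, -49.31148910522461), (129.07408142089844, 10.02624797821045), 12.560227394104004)
board 4189 ((620.3351440429688, 38.9605712890625), (371.1571044921875, 625.1854858398438), 1.3800188302993774)
```

View pics/c0.png

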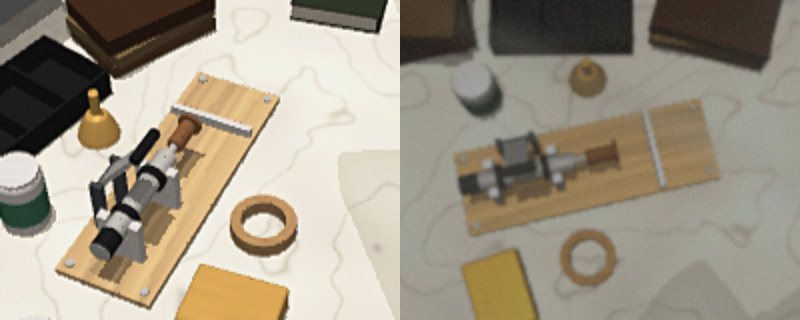

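The view shows the bench yawed about 12.6°, with the clamp raised (bar at about (274,201) side). The mark bar sits past the disc at about (302,186) side and (330,186) top. I'll move above the clamp bar with the fingers shut.

```bash
python3 -m inch '0.4 1 0.05 0 0 0.62;0.4 1 0 0 0 0.62;0.4 1 0 0 0 0.62;0.4 1 0 0 0 0.62;0.4 1 0 0 0 0.62;0.4 1 0 0 0 0.62;0.4 1 0 0 0 0.62;0.4 1 0 0 0 0.62;0.4 1 0 0 0 0.62;0.4 1 0 0 0 0.62;0.4 1 0 0 0 0.62;0.4 1 0 0 0 0.62' 0 20; python3 -m inch '0.4 1 0.05 0 0 0.62;0.4 1 0.1 0 0 0.62;0.4 1 0.1 0 0 0.62;0.4 1 0.1 0 0 0.62;0.4 1 0 0 0 0.62;0.4 1 0 0 0 0.62;0.4 1 0 0 0 0.62;0.4 1 0 0 0 0.62;0.4 1 0 0 0 0.62;0.4 1 0 0 0 0.62;0.4 1 0 0 0 0.62;0.4 1 0 0 0 0.62'
```

```text
t: 3.2
eef_pos: [0.3977, -0.2647, 0.2283]
ee_rot: [-1.23, 1.57, -0.194]
force: [0.7, 0.7, -0.5]
width: 0.0003
t: 4.7
eef_pos: [0.5417, 0.0954, 0.2388]
ee_rot: [-1.294, 1.57, 0.392]
force: [0.5, 0.3, 0.1]
width: 0.0006
```

```bash
python3 - <<'E'
from h import *
np.set_printoptions(precision=4,suppress=True)
from scipy.spatial.transform import Rotation as R
s=arm.get_state();print(s['t'],s['eef_pos'],s['width'],s['force']);Y=R.from_euler('xyz',s['ee_rot']).as_matrix();print(Y[:,0],np.degrees(np.arctan2(Y[1,1],Y[0,1])))
p=arm.grab_frame('side');save(p,'side1.png')
for n in('clamp_bar','clamp_hinge'):
    for uv,cf in pt(p,n): print(n,uv,round(cf,2),depth(p,uv))
for a in arm.masks_of(p,'clamp')[:1]:
    P=cloud(p,a['mask']);print(a['confidence'],len(P));P=P[P[:,2]>.1]
    o=np.array([.5902,.1117]);ex=np.array([.976,.218]);ey=np.array([-.218,.976])
    q=np.c_[(P[:,:2]-o)@ex,(P[:,:2]-o)@ey,P[:,2]]
    for z in np.arange(.1,.2,.01):
        k=q[(q[:,2]>=z)&(q[:,2]<z+.01)]
        if len(k):print(round(z,2),len(k),np.median(k,0),k[:,1].min(),k[:,1].max())
E
python3 -c "
import cv2;a=cv2.imread('pics/side1.png')[100:300,160:420];cv2.imwrite('pics/c1.png',cv2.resize(a,(780,600)))"
```

```text
4.7 [0.5417 0.0954 0.2388] 0.0005575158487609069 [0.5304 0.2999 0.1392]
[ 0.0004  0.0002 -1.    ] -173.44461387424474
clamp_bar [274.176 197.   ] 0.49 [0.5678 0.1396 0.1799]
clamp_hinge [272.32 200.  ] 0.72 [0.5643 0.1504 0.1803]
clamp_hinge [254.592 218.6  ] 0.66 [0.6044 0.181  0.1128]
0.52 246
0.1 20 [0.0372 0.0601 0.1059] 0.028919292824380636 0.06696655237550773
0.11 17 [0.0308 0.0641 0.1144] 0.031018361255588735 0.06684603024699046
0.12 20 [0.0215 0.0584 0.1252] 0.028683892001925303 0.06690412453717862
0.13 19 [0.0143 0.0629 0.1347] 0.03531619852856856 0.06655399566494309
0.14 17 [0.0067 0.0618 0.1448] 0.03102614798448913 0.06714053611398556
0.15 8 [-0.0019  0.0651  0.1522] 0.05851298804311825 0.06655889747054022
0.16 5 [-0.0162  0.0665  0.1692] 0.02971462691619909 0.07604648083086138
0.17 81 [-0.0217  0.0553  0.1776] 0.023750485112650627 0.0788403927469794
0.18 38 [-0.0194  0.0536  0.1815] 0.023978069809965686 0.07438976604483659
```

View pics/c1.png

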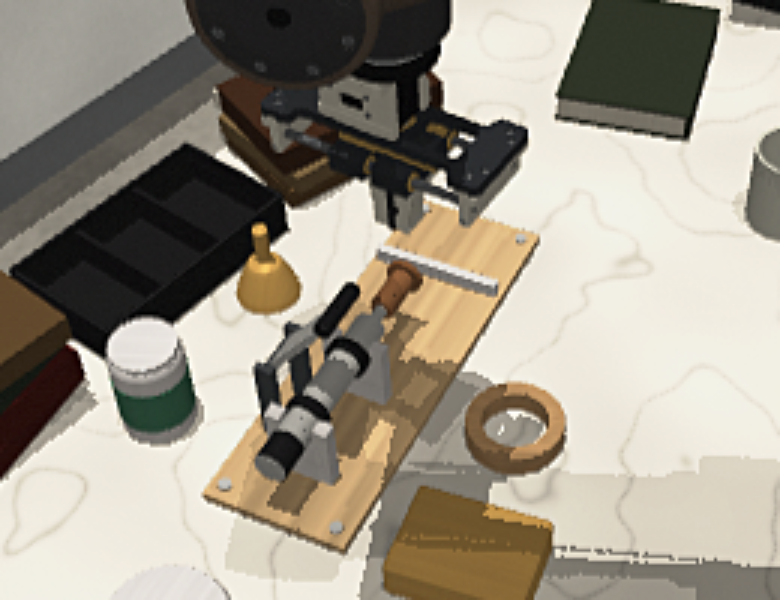

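```bash
python3 - <<'E'
from h import *
from scipy.spatial.transform import Rotation as R
s=arm.get_state();print(s['t'],s['width'])
p=arm.grab_frame('side')
M=R.from_euler('xyz',s['ee_rot']).as_matrix();T=np.linalg.inv(np.array(p['pose']))
im=cv2.cvtColor(p['frame'],cv2.COLOR_RGB2BGR)
for o in(-.03,0,.03):
    X=np.array(s['eef_pos'])+M[:,1]*o;c=T[:3,:3]@X+T[:3,3];K=p['mtx']
    u=int(round(K[0][2]+K[0][0]*c[0]/-c[2]));v=int(round(K[1][2]+K[1][1]*-c[1]/-c[2]));print(o,u,v,-c[2],p['range_z'][v-3:v+4,u-3:u+4].mean())
    cv2.circle(im,(u,v),1,(0,0,255),-1)
cv2.imwrite('pics/c2.png',cv2.resize(im[100:220,200:360],(800,600),interpolation=0))
E
```

```text
4.9 0.0005926149547852344
-0.03 283 170 1.1710940012660027 1.4155066
0 293 174 1.1600145290781678 1.169499
0.03 304 178 1.148935056890333 1.4795504
```

View pics/c2.png

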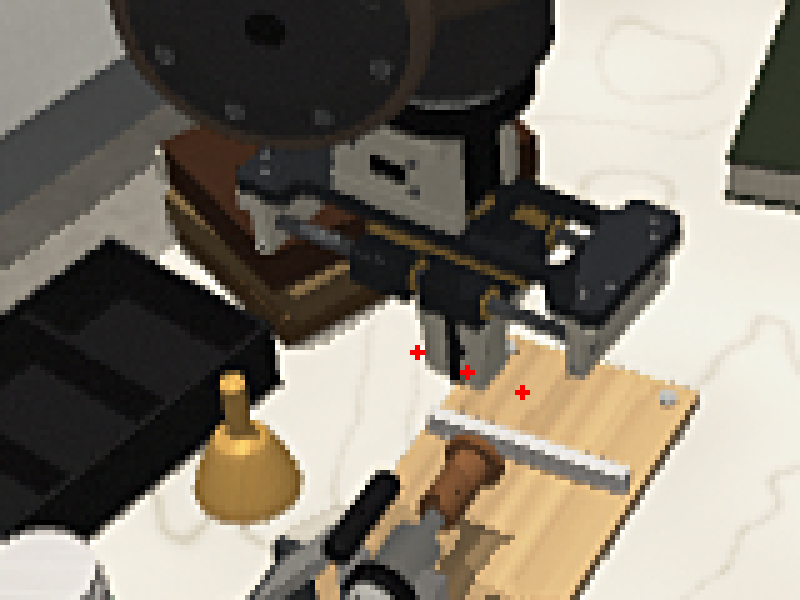

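The fingers are shut at (293,174), as projected, so pose and camera agree. Next I press the clamp down along its arc.

```bash
python3 -m inch '0.2 0.7 -0.4 0 0 0.4;0.2 0.7 -0.5 0 0 0.4;0.22 0.63 -0.56 0 0 0.4;0 0 0 0 0 0;0 0 -0.25 0 0 0;0 0 -0.23 0 0 0;-0.24 -0.05 -0.25 0 0 0;-0.24 -0.05 -0.25 0 0 0;-0.19 -0.04 -0.28 0 0 0;-0.19 -0.04 -0.29 0 0 0'; python3 -m inch '-0.13 -0.03 -0.32 0 0 0;-0.13 -0.03 -0.32 0 0 0;-0.07 -0.01 -0.33 0 0 0;-0.07 -0.01 -0.34 0 0 0;-0.01 0 -0.2 0 0 0;0 0 -0.15 0 0 0;0 0 0 0 0 0'
```

```text
t: 6.2
eef_pos: [0.5323, 0.1489, 0.1483]
ee_rot: [1.516, 1.569, -2.98]
force: [-1.4, -0.4, 1.3]
width: -0.0
t: 7.08
eef_pos: [0.5218, 0.1474, 0.1002]
ee_rot: [-2.841, 1.57, -1.052]
force: [-8.7, -0.7, 18.7]
width: 0.0002
```

```bash
python3 -m inch '0 0 -0.05 0 0 0;0 0 0 0 0 0;0 0 0.5 0 0 0;0 0 1 0 0 0;0 -0.8 1 0 0 0;0.4 -1 1 0 0 0;0.5 -1 0 0 0 0;0.5 -1 0 0 0 0;0 0 0 0 0 0' ; python3 - <<'E'
from h import *
np.set_printoptions(precision=4,suppress=True)
o=np.array([.5902,.1117]);ex=np.array([.976,.218]);ey=np.array([-.218,.976])
fit=[]
for c in('side','top'):
    p=arm.grab_frame(c);save(p,c+'2.png')
    for n,z in(('clamp_bar',.0905),('rod_grip',.07),('rod_disc',.07),('pointer',.07)):
        for uv,cf in pt(p,n)[:1]:
            w=at_z(p,uv,z);print(c,n,round(cf,2),w,'bench',(w[:2]-o)@ex,(w[:2]-o)@ey)
    P=cloud(p);q=np.c_[(P[:,:2]-o)@ex,(P[:,:2]-o)@ey,P[:,2]]
    st=q[(q[:,0]>-.075)&(q[:,0]<.04)&(abs(q[:,1]-.05)<.03)&(q[:,2]>.086)&(q[:,2]<.2)]
    for x in np.arange(-.07,.04,.02):
        k=st[(st[:,0]>=x)&(st[:,0]<x+.02)]
        if len(k):print(round(x,2),len(k),np.median(k[:,2]),k[:,2].max())
    h=q[(abs(q[:,0])<.03)&(q[:,1]>-.12)&(q[:,1]<-.02)&(q[:,2]>.045)&(q[:,2]<.1)]
    for y in np.arange(-.11,-.02,.005):
        k=h[(h[:,1]>=y)&(h[:,1]<y+.005)]
        if len(k):print('y',round(y,3),len(k),k.min(0)[[0,2]],k.max(0)[[0,2]])
E
python3 -c "
import cv2;a=cv2.imread('pics/side2.png')[150:270,220:380];cv2.imwrite('pics/c3.png',cv2.resize(a,(800,600)))"
```

```text
t: 8.2
eef_pos: [0.5647, 0.0319, 0.2019]
ee_rot: [-2.527, 1.571, -0.741]
force: [-0.3, -0.1, -0.6]
width: 0.0004
side clamp_bar 0.68 [0.5226 0.1384 0.0905] bench -0.06018314708538584 0.040798791057388414
side rod_grip 0.61 [0.6002 0.0818 0.07  ] bench 0.0032473287588590982 -0.031351271163012784
side rod_disc 0.45 [0.612  0.0116 0.07  ] bench -0.0005194357693078362 -0.10246958491481857
side pointer 0.63 [0.5972 0.0773 0.07  ] bench -0.0006873808858501465 -0.03507958066302231
-0.07 126 0.09804402401507717 0.10379839757728404
-0.05 92 0.09414504168074406 0.09853156101401972
-0.03 94 0.09391949373687075 0.097519381819275
-0.01 94 0.09422776624196705 0.09947370828195301
0.01 93 0.09430048881325637 0.0983487665468018
0.03 68 0.0942782062082681 0.1052239275376905
y -0.11 1 [-0.0053  0.0829] [-0.0053  0.0829]
y -0.105 14 [-0.0161  0.06  ] [0.0195 0.0896]
y -0.1 38 [-0.0177  0.0586] [0.0172 0.0904]
y -0.095 17 [-0.0108  0.0616] [0.0093 0.0876]
y -0.09 12 [-0.0097  0.0679] [0.007  0.0825]
y -0.085 13 [-0.0113  0.0703] [0.0095 0.0826]
y -0.08 11 [-0.0114  0.0686] [0.0092 0.0839]
y -0.075 11 [-0
[... 295 characters left out ...]
.0785]
y -0.04 1 [-0.0023  0.0777] [-0.0023  0.0777]
y -0.035 6 [-0.0122  0.0736] [-0.0026  0.0832]
y -0.03 18 [-0.014   0.0668] [0.012 0.089]
y -0.025 15 [-0.0132  0.0649] [0.0096 0.0853]
top clamp_bar 0.71 [0.5221 0.1419 0.0905] bench -0.05989809588702198 0.04428929334968572
top pointer 0.6 [0.5977 0.0813 0.07  ] bench 0.0007179258641393547 -0.03129934606379261
-0.07 97 0.09902667830933254 0.10554078926745558
-0.05 76 0.09523032950355359 0.09917627830194298
-0.03 79 0.09535493923593119 0.09980321077981547
-0.01 83 0.09476636845420217 0.10044688700502435
0.01 10 0.09515367071825176 0.09689737468257742
y -0.03 10 [-0.014   0.0757] [0.004  0.0865]
y -0.025 14 [-0.0125  0.0753] [0.0125 0.0857]
```

View pics/c3.png

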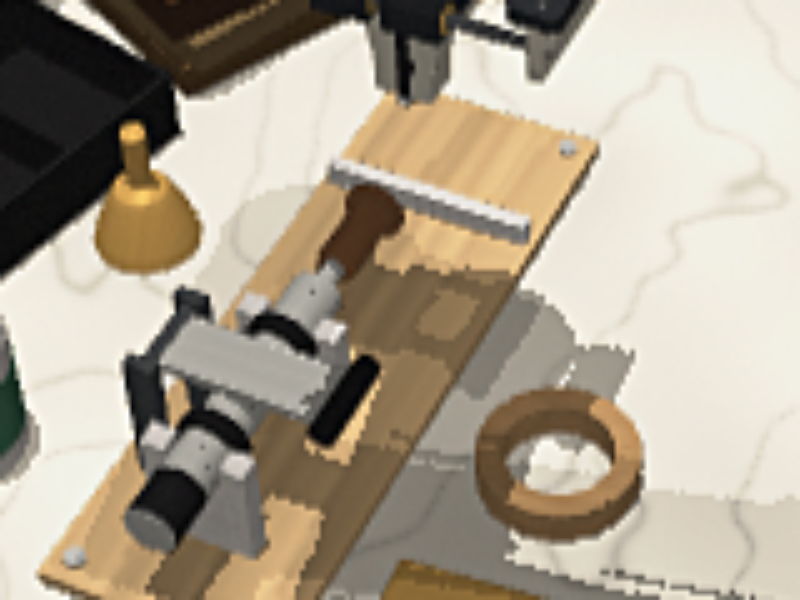

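Clamp is level: strap top is at 94–95 mm all across, and the bar is at bench x = -60. Now I open and go down onto the handle.

```bash
python3 -m inch '0.7 0.14 0 0 0 0;0.68 0.13 0 0 0 0;0 0 -0.5 0 0 0;0 0 -0.5 0 0 0;0 0 -0.5 0 0 0;0 0 -0.5 0 0 0;0 0 0 0 0 0' 1 ; python3 -m inch '0 0 -0.6 0 0 0;0 0 -0.6 0 0 0;0 0 -0.6 0 0 0;0 0 -0.6 0 0 0;0 0 -0.63 0 0 0;0 0 0 0 0 0'
```

```text
t: 9.57
eef_pos: [0.6042, 0.0413, 0.1404]
ee_rot: [1.652, 1.568, -2.843]
force: [0.0, 1.2, 0.7]
width: 0.0646
t: 10.32
eef_pos: [0.6046, 0.0413, 0.0502]
ee_rot: [1.723, 1.569, -2.772]
force: [0.4, 0.5, -0.7]
width: 0.0875
```

```bash
python3 -m inch '0.03 0 0.02 0 0 0;0 0 0 0 0 0;0 0 0 0 0 0;0 0 0 0 0 0;0 0 0 0 0 0;0 0 0 0 0 0;0 0 0 0 0 0' 0 40; python3 -c "
from station import arm;s=arm.get_state();print(s['eef_pos'],s['force'],s['width'])"
```

```text
t: 11.2
eef_pos: [0.6062, 0.0416, 0.0517]
ee_rot: [-1.743, 1.571, 0.045]
force: [-0.1, -0.1, 0.5]
width: 0.0233
[0.60622316 0.04159446 0.05166443] [-0.0833533  -0.08631491  0.54695253] 0.02332545242523934
```

```bash
python3 -m inch '0.055 -0.244 0 0 0 0;0.055 -0.244 0 0 0 0;0.055 -0.244 0 0 0 0;0.055 -0.244 0 0 0 0;0.055 -0.244 0 0 0 0;0.055 -0.244 0 0 0 0;0.055 -0.244 0 0 0 0;0.055 -0.244 0 0 0 0;0 0 0 0 0 0;0 0 0 0 0 0'; cat > c.py <<'E'
from h import *
import sys
np.set_printoptions(precision=4,suppress=True)
o=np.array([.5902,.1117]);ex=np.array([.976,.218]);ey=np.array([-.218,.976])
s=arm.get_state();e=np.array(s['eef_pos']);print(s['t'],e,s['force'],s['width'],'tcp bench',(e[:2]-o)@ex,(e[:2]-o)@ey)
for c in('side','top'):
    p=arm.grab_frame(c);save(p,c+sys.argv[1]+'.png')
    for n,z in(('rod_disc',.07),('mark_line',.028),('pointer',.07)):
        for uv,cf in pt(p,n)[:1]:
            w=at_z(p,uv,z);print(c,n,uv,round(cf,2),'bench',(w[:2]-o)@ex,(w[:2]-o)@ey)
    P=cloud(p);q=np.c_[(P[:,:2]-o)@ex,(P[:,:2]-o)@ey,P[:,2]]
    b=q[(abs(q[:,0])<.07)&(abs(q[:,1]+.165)<.02)&(abs(q[:,2]-.0285)<.003)]
    print('bar',len(b),b.min(0),b.max(0),np.median(b,0))
    h=q[(abs(q[:,0])<.03)&(q[:,1]>-.19)&(q[:,1]<-.1)&(q[:,2]>.045)&(q[:,2]<.1)]
    for y in np.arange(-.19,-.1,.004):
        k=h[(h[:,1]>=y)&(h[:,1]<y+.004)]
        if len(k):print('y',round(y,3),len(k),k.min(0)[[0,2]],k.max(0)[[0,2]])
E
python3 c.py 3;python3 -c "
import cv2;a=cv2.imread('pics/side3.png')[130:250,230:390];b=cv2.imread('pics/top3.png')[130:250,240:400];cv2.imwrite('pics/c4.png',cv2.resize(cv2.hconcat([a,b]),(800,300)))"
```

```text
t: 12.45
eef_pos: [0.6192, -0.0161, 0.0515]
ee_rot: [-0.196, 1.569, 1.591]
force: [-2.1, 8.6, 0.4]
width: 0.0231
12.45 [ 0.6192 -0.0161  0.0515] [-2.145   8.564   0.4189] 0.023087517238650886 tcp bench 0.0004785418861916786 -0.13108735108466626
side rod_disc [304.384 178.   ] 0.49 bench -1.6957853387756207e-07 -0.16275126501336923
side mark_line [302.784 184.8  ] 0.51 bench 0.01210706801355301 -0.17383379260487947
side pointer [283.072 203.68 ] 0.65 bench 0.008564322560945366 -0.046723133456056484
bar 57 [-0.0649 -0.1707  0.0256] [ 0.0652 -0.1563  0.0312] [-0.0346 -0.1628  0.0279]
y -0.142 6 [-0.0286  0.0556] [0.0127 0.0864]
y -0.138 9 [-0.0277  0.0564] [0.0135 0.0894]
y -0.134 9 [-0.03    0.0563] [0.014  0.0889]
y -0.13 14 [-0.0278  0.0634] [0.0146 0.0981]
y -0.126 32 [-0.0296  0.0498] [0.0232 0.0994]
y -0.122 85 [-0.0287  0.0522] [0.027  0.0998]
y -0.118 27 [-0.028   0.0608] [0.025  0.0968]
y -0.114 21 [-0.0112  0.0598] [0.0108 0.0821]
y -0.11 6 [-0.0045  0.0703] [0.0062 0.0763]
y -0.106 2 [-0.0059  0.0697] [0.0014 0.0761]
y -0.102 2 [-0.0013  0.0771] [0.0017 0.0781]
top pointer [287.872 188.52 ] 0.85 bench 0.003013815139865813 -0.03778319728033094
bar 2 [-0.0354 -0.1615  0.0285] [-0.0321 -0.1607  0.0287] [-0.0338 -0.1611  0.0286]
y -0.102 1 [0.0062 0.0714] [0.0062 0.0714]
```

View pics/c4.png

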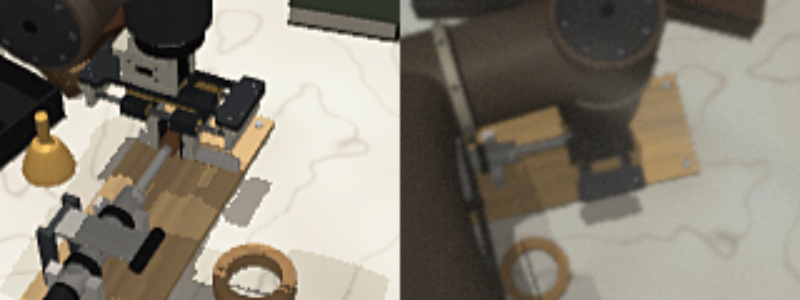

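The gripper hides the disc: it sits at about (170,150) in the left half. Draw is about 59 mm and the force is 8.8 N, which matches the spring. I'll refine the disc-to-bar distance using the earlier unobstructed pictures.

```bash
cat > r.py <<'E'
from h import *
np.set_printoptions(precision=4,suppress=True,linewidth=200)
o=np.array([.5902,.1117]);ex=np.array([.976,.218]);ey=np.array([-.218,.976])
ys=np.arange(-.2,.1,.0005)
def prof(p,im,z,xs):
    K=np.array(p['mtx']);T=np.linalg.inv(np.array(p['pose']))
    X,Y=np.meshgrid(xs,ys);W=np.stack([o[0]+X*ex[0]+Y*ey[0],o[1]+X*ex[1]+Y*ey[1],np.full_like(X,z)],-1)
    c=W@T[:3,:3].T+T[:3,3];u=K[0,2]+K[0,0]*c[...,0]/-c[...,2];v=K[1,2]+K[1,1]*c[...,1]/c[...,2]
    return cv2.remap(im,u.astype('f4'),v.astype('f4'),cv2.INTER_LINEAR).astype(float).mean(1)
def edges(pr,lo,hi,ch=None):
    from scipy.ndimage import gaussian_filter1d as g
    from scipy.signal import find_peaks
    a=g(pr,2,axis=0);d=np.gradient(a,axis=0);m=np.linalg.norm(d,axis=1)
    k,_=find_peaks(m,height=1.0);return [(round(ys[i],4),round(m[i],1),'+' if d[i].sum()>0 else '-') for i in k if lo<ys[i]<hi]
for cam,nm in(('side','side0'),('side','side2'),('top','top0'),('top','top2')):
    p=arm.grab_frame(cam);im=cv2.imread(f'pics/{nm}.png')
    print(nm);
    print(' bar',edges(prof(p,im,.028,np.r_[np.arange(-.06,-.03,.002)]),-.19,-.14))
    print(' disc',edges(prof(p,im,.088,np.arange(-.003,.0031,.001)),-.125,-.08))
    print(' handle',edges(prof(p,im,.0815,np.arange(-.004,.0041,.001)),-.08,-.02))
    if '2' in nm: print(' strap',edges(prof(p,im,.0945,np.arange(-.045,-.01,.002)),.01,.09))
E
python3 r.py
```

```text
side0
 bar [(np.float64(-0.1695), np.float64(10.1), '+'), (np.float64(-0.16), np.float64(22.4), '-'), (np.float64(-0.1545), np.float64(1.3), '+'), (np.float64(-0.146), np.float64(12.2), '+')]
 disc [(np.float64(-0.1225), np.float64(1.2), '-'), (np.float64(-0.115), np.float64(12.4), '+'), (np.float64(-0.1065), np.float64(21.1), '-'), (np.float64(-0.0975), np.float64(7.4), '-'), (np.float64(-0.091), np.float64(8.8), '+')]
 handle [(np.float64(-0.0535), np.float64(5.8), '-'), (np.float64(-0.048), np.float64(15.8), '+'), (np.float64(-0.04), np.float64(5.6), '+'), (np.float64(-0.034), np.float64(3.0), '+'), (np.float64(-0.024), np.float64(4.5), '-')]
side2
 bar [(np.float64(-0.1695), np.float64(10.1), '+'), (np.float64(-0.16), np.float64(22.5), '-'), (np.float64(-0.1545), np.float64(1.3), '+'), (np.float64(-0.146), np.float64(12.1), '+')]
 disc [(np.float64(-0.122), np.float64(1.1), '-'), (np.float64(-0.115), np.float64(12.5), '+'), (np.float64(-0.106), np.float64(24.8), '-')]
 handle [(np.float64(-0.0475), np.float64(7.1), '+'), (np.float64(-0.043), np.float64(9.2), '+'), (np.float64(-0.
[... 720 characters left out ...]
loat64(-0.093), np.float64(1.3), '+')]
 handle [(np.float64(-0.0645), np.float64(1.0), '+'), (np.float64(-0.052), np.float64(7.6), '+'), (np.float64(-0.03), np.float64(1.6), '+'), (np.float64(-0.0245), np.float64(1.1), '+')]
top2
 bar [(np.float64(-0.1695), np.float64(7.5), '+'), (np.float64(-0.1605), np.float64(8.1), '-')]
 disc [(np.float64(-0.1005), np.float64(1.2), '-')]
 handle [(np.float64(-0.0295), np.float64(11.2), '+')]
 strap [(np.float64(0.017), np.float64(3.3), '+'), (np.float64(0.024), np.float64(2.1), '-'), (np.float64(0.0305), np.float64(7.8), '+'), (np.float64(0.0665), np.float64(6.5), '-'), (np.float64(0.079), np.float64(3.7), '-'), (np.float64(0.089), np.float64(7.7), '+')]
```

```bash
python3 -m inch '0.02 -0.09 0 0 0 0;0.02 -0.09 0 0 0 0;0 0 0 0 0 0;0 0 0 0 0 0;0 0 0 0 0 0'; python3 c.py 4 | head -3; python3 - <<'E'
import re
src=open('r.py').read().split("for cam,nm in")[0];exec(src)
p=arm.grab_frame('side')
for n in('side0','side2','side3','side4'):
    im=cv2.imread(f'pics/{n}.png');print(n,[(float(a),float(b),c) for a,b,c in edges(prof(p,im,.0815,np.arange(-.004,.0041,.001)),-.16,-.02)])
im=cv2.imread('pics/side4.png')[130:230,250:350];cv2.imwrite('pics/c5.png',cv2.resize(im,(600,600)))
E
```

```text
t: 13.68
eef_pos: [0.6204, -0.0213, 0.0514]
ee_rot: [-0.145, 1.569, 1.643]
force: [-2.2, 9.5, 0.3]
width: 0.0231
13.675 [ 0.6204 -0.0213  0.0514] [-2.1611  9.4901  0.3201] 0.02314449948012334 tcp bench 0.0004718633381199225 -0.1363775299318089
side rod_disc [305.408 176.4  ] 0.57 bench 0.00023950877832914708 -0.17003178332010116
side mark_line [303.616 189.2  ] 0.63 bench 0.001708159237997684 -0.15813505767441124
side0 [(-0.121, 12.5, '+'), (-0.1125, 22.3, '-'), (-0.1025, 7.8, '-'), (-0.0965, 9.2, '+'), (-0.0535, 5.8, '-'), (-0.048, 15.8, '+'), (-0.04, 5.6, '+'), (-0.034, 3.0, '+'), (-0.024, 4.5, '-')]
side2 [(-0.121, 12.6, '+'), (-0.112, 25.6, '-'), (-0.0475, 7.1, '+'), (-0.043, 9.2, '+'), (-0.039, 4.8, '+'), (-0.0345, 5.2, '+'), (-0.024, 4.5, '-')]
side3 [(-0.147, 1.2, '-'), (-0.1295, 5.0, '+'), (-0.1075, 4.2, '+'), (-0.099, 4.8, '+'), (-0.0385, 2.2, '+'), (-0.034, 1.2, '-'), (-0.026, 1.5, '-')]
side4 [(-0.1355, 5.6, '+'), (-0.112, 5.2, '+'), (-0.1035, 5.8, '+'), (-0.098, 1.5, '-'), (-0.0425, 4.0, '+'), (-0.0375, 3.2, '-'), (-0.028, 3.0, '-')]
```

View pics/c5.png

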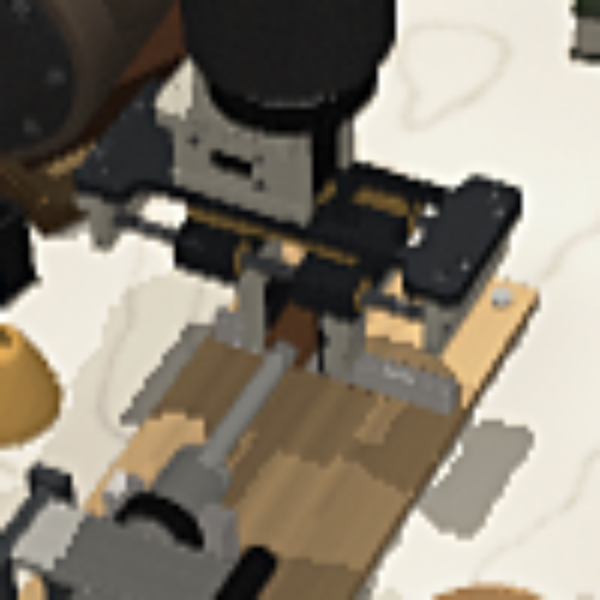

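```bash
python3 -c "
from station import arm;print(arm.job_done());s=arm.get_state();print(s['t'],s['eef_pos'],s['force'])"
```

```text
the job is handed in; nothing more can be done
None
the job is handed in; nothing more can be done
```

I swung the clamp fully down, drew the rod out 64.5 mm by its handle, and handed the job in while still holding it there at 40 N grip, at about 14 s.

- **Clamp:** the strap measured level, with its top at 94–95 mm all the way across and its bar at bench x about -60 mm.
- **Draw:** the pull on the tool was 9.7 N, against 9.6 N expected from the spring at that draw. The handle edge moved about 64 mm in the pictures, so the handle did not slip in the grip.
- **Disc over the mark:** this is worked out, not seen, because the gripper hid the disc in both cameras. From the earlier clear pictures the disc's home place is at bench y of -99.5 to -100.7 mm and the bar is at -164.8 mm. That calls for a draw of 64–65 mm, so I expect the disc to be within 1–2 mm of the bar's middle.
- **Disagreement:** in the last picture the trained network put the disc at -170 mm and the bar at -158 mm. I did not use these: both were mostly hidden, and its confidences were only about 0.6.
- **Not checked:** I did not re-measure the bystanders at the end. They looked undisturbed in the part of the scene I viewed.

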